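# Draw the bottom specimen tray from the magazine and dock it in the loading nest

### The job

Swing the magazine's gate wide open, to a right angle or more, while the trays are still in place. Then slide the bottom tray, the one that already sticks out, from under the stack and along the worktop into the loading nest until it is against the nest's back stop. Never lift that tray, leave the other three trays to settle level in the magazine, and do not disturb the two vials and the petri dish.

Things in the scene. Friction and masses are not known exactly. Their poses are not given: they have to be found in the camera images.
- magazine: Fixed aluminium magazine of corner angles, 72 high; stack chamber 105 (x) x 154 (y), no floor: the trays stand on the worktop. Origin: centre of the chamber on the worktop; +y points out of the outlet, z up. Two low rails (12 high, 105 apart inside) guide the tray from the chamber to y = 140. A tray is clear of the stack when its origin is beyond y = 156, of the rails beyond y = 215.
- outlet (a point): Middle of the magazine's outlet, at y = 79 of its frame, 21 above the worktop: level with the lower ends of the two front angles (4 thick, 33 to 56 either side of the middle), under which only the bottom tray can pass. Between them the front is open.
- gate (a joint): Angle of the swing gate, rad: 0 is shut (square across the outlet, free end to the magazine's -x); grows as the free end swings out to its +y, 1.57 straight out along the +x side of the runway, then on to +x; stop 2.8. Starts at 0 to 0.12, stays where left, moves with about 0.5 N at the end. Plate 5 thick (9 at the free end), 8 to 48 above the worktop, 117 long from the hinge.
- gate_hinge (a point): Point on the gate's upright hinge axis, 28 above the worktop, fixed to the magazine at x = 64, y = 147 of its frame.
- gate_end (a point): Middle of the gate's free end, 114 from the hinge axis, 28 above the worktop; moves with the gate.
- tray_1: Bottom tray: loose aluminium tray, open on top, 100 wide (its x) x 150 long (its y) x 16 high, walls 4, floor 3 thick, about 90 g. Origin: centre of its underside; +y is its front (outlet) end, z up. It starts 47 to 57 out along the magazine's y, its front 45 or so open from above: fingertips let down inside can tow it by the front wall (a few newtons with the stack on it).
- tray_2: Second tray from below: same as tray_1: loose aluminium tray, open on top, 100 wide (its x) x 150 long (its y) x 16 high, walls 4, floor 3 thick, about 90 g. Origin: centre of its underside; +y is its front (outlet) end, z up. It stands 16 above the worktop at the start, in the magazine's chamber, and sinks 16 when the bottom tray has gone.
- tray_3: Third tray from below: same as tray_1: loose aluminium tray, open on top, 100 wide (its x) x 150 long (its y) x 16 high, walls 4, floor 3 thick, about 90 g. Origin: centre of its underside; +y is its front (outlet) end, z up. It stands 32 above the worktop at the start, in the magazine's chamber, and sinks 16 when the bottom tray has gone.
- tray_4: Top tray: same as tray_1: loose aluminium tray, open on top, 100 wide (its x) x 150 long (its y) x 16 high, walls 4, floor 3 thick, about 90 g. Origin: centre of its underside; +y is its front (outlet) end, z up. It stands 48 above the worktop at the start, in the magazine's chamber, and sinks 16 when the bottom tray has gone.
- nest: Fixed grey painted loading nest: a U-shaped fence 16 high without floor, on the worktop. Origin: where the centre of a docked tray's underside belongs; its +y points inwards from the open mouth to the back stop (inner face at y = 75), z up. Side walls 112 apart inside, from y = -53 to 77; from there flared lead-ins open to about 145 at y = -94.
- vial_1: Small glass vial with cap, 22 dia. x 50 high, bystander. Origin: centre of its underside.
- vial_2: Small glass vial with cap, 22 dia. x 50 high, bystander. Origin: centre of its underside.
- petri_dish: Petri dish, 60 dia. x 15 high, bystander. Origin: centre of its underside.

How it is judged (in metres and radians):
On the way, in this order (a step that is already met when the one before it is completed fails the run):
1. the gate is open to about a right angle or more, with the bottom tray still in the magazine (value of joint gate above 1.35 rad and y of tray_1 in the frame of magazine below 0.09 m), for 0.1 s.
2. the bottom tray has been drawn out from under the stack (y of tray_1 in the frame of magazine above 0.16 m), for 0.1 s.
At the end, for the whole second after the job is handed in: tray_1 lies flat in the nest, pushed home to within 6 mm of the back stop, within 10 mm of the nest's middle line and 0.12 rad of its direction; trays 2, 3 and 4 have settled level in the magazine, the lowest on the worktop, within 12 mm of its centre; all are at rest (y of tray_1 in the frame of nest between -0.006 and 0.006 m and x of tray_1 in the frame of nest between -0.01 and 0.01 m and angle between the y axis of tray_1 and the y axis of nest, either way round below 0.12 rad and height (world z) of tray_1 below 0.005 m and angle between tray_1's own z axis and vertical below 0.05 rad and linear speed of each of tray_1, tray_2, tray_3, tray_4 below 0.01 m/s and horizontal distance between each of tray_2, tray_3, tray_4 and magazine below 0.012 m and angle between each of tray_2, tray_3, tray_4's own z axis and vertical below 0.06 rad and height (world z) of tray_2 below 0.006 m and height (world z) of tray_3 below 0.022 m and height (world z) of tray_4 below 0.038 m); the robot touches nothing.
It fails at once if the bottom tray is lifted more than 25 mm off the worktop or tipped over 0.35 rad (height (world z) of tray_1 above 0.025 m or angle between tray_1's own z axis and vertical above 0.35 rad).
It fails at once if a vial or the petri dish is moved more than 25 mm or tipped (distance of any of vial_1, vial_2, petri_dish from where it was at the start of the episode above 0.025 m or angle between any of vial_1, vial_2, petri_dish's own z axis and vertical above 0.5 rad).
It also fails if it takes over 61 s, if anything falls off the work surface, if the arm or the gripper's body presses on something with over 40 N, if the wrist force passes 120 N, or if a joint passes its speed limit or range.

### The arm

A 7-joint arm with a two-finger parallel gripper is mounted at the origin on a cart in front of the work surface, level with it; the furniture and walls round the work are solid. World frame = base frame: x ahead of the robot, y to its left, z up, the work surface at z = 0. Lengths are in mm, angles in rad, forces in N, time in s.
With the tool pointing down it reaches from about 400 to 900 mm from the base axis. Payload 5.6 kg.
Tool frame: the origin (TCP) lies midway between the tips of the shut fingers; the grasp point (between the pads) lies 19 mm behind it; x points along the fingers, y is the direction in which the jaws open and shut, and the axes are right-handed (so a half turn about x gives the same grasp; the last joint's range is limited). The gripper opens to 92 mm and grips with 3 to 60 N. Pads are 20 mm wide; open, the fingers measure 128 mm over their backs; the gripper's body (75 mm by 189 mm) begins 69 mm behind the grasp point.
Start: joints at [-1.292, 0.468, -0.012, 1.603, 0.006, 1.071, -0.056], TCP at [205.62, 616.628, 214.592] pointing down, gripper open.
Joint ranges: [-2.53, 2.53], [-0.31, 2.02], [-1.57, 1.55], [0.28, 2.44], [-1.29, 4.43], [0.15, 1.84], [-2.92, 2.92]. Speed limits (rad/s): [2.57, 2.57, 3.14, 3.14, 3.14, 3.14, 3.14].

### API

Orientations are given as a rotation vector (axis times angle).
In Python, from cell import robot, grip, kin, viewer gives the robot as it stands. Calls block until the motion is done:
- robot.movep(position, orientation): joint-space move of the TCP to a pose.
- robot.servo_line(position, feed=150, rotation=None): straight line of the TCP; rotation=None keeps the orientation; feed is the mean speed in mm/s.
- robot.goto_joints(angles): joint-space move.
- grip(opening, newtons=None): opening from 0.0 (shut) to 1.0 (fully open); newtons is the grip in N (None keeps the last); returns when the fingers have stopped.
- robot.hold(seconds).
- kin.ik(position, orientation): joint angles nearest the present ones, or None.
- robot.observe(): the state.
- viewer.read_camera(name): name is "scene" or "side" or "wrist"; returns the picture (420x560x3 uint8, red, green, blue); there is no depth.
- viewer.camera_info(name): a dict with "camera_matrix" (3x3 intrinsics, pixels), "R" (3x3) and "t" (3): a world point X has camera coordinates R X + t. Camera axes: x right, y down, z forward; pixel columns grow to the right and rows downward; lengths in mm; the calibration is good to about 2 mm. A picture is of the moment at which its call begins: read the wrist's pose just before it. camera_info takes no time and is no camera call; for the wrist camera it gives the pose at the moment of the call.
A pose or a line that the arm cannot do raises robot.IKError and nothing moves.
- robot.job_done(): hands the job in, once; it reports no verdict.
Trained networks look in the newest picture that a camera, given by its name, has taken for a name from the list of things; names that differ only in an ending like _2 or _b are one class to them, and where a whole thing is asked for, a point or a joint stands for the part that bears it (a point fixed in the world has none). Each returns a list of dicts, best first, with "confidence" (0 to 1); they miss things now and then, are a little off and sometimes report something else, mostly with a low value. They report only what shows in the picture. A call takes as long as a camera call.
- viewer.silhouettes(name, camera): "mask" (420x560 bool, what is visible of it).
- viewer.pinpoint(name, camera): "at" ([x, y, z] in mm, in the coordinates of the camera as it stood for that picture, good to about 4 mm: a listed point, or the origin of a listed thing).
The state is a dict: "t": time; "joints": joint angles; "joint_velocities": joint speeds; "joint_torque": joint torques, N m; "tcp_pos": TCP position; "tcp_rot": TCP orientation; "contact_force": force on the tool from outside, world axes, zero at the start; "wrist_torque": the same for the moment, N m; "grip_width": opening from 0.0 (shut) to 1.0 (fully open).
Only numpy, scipy, OpenCV 4.12 (cv2) and the standard library are available. Lean on these libraries where they do the work, as an engineer would, in place of code of your own. Each camera call takes 0.05 s, during which the arm holds its last target.

## Working session

There is one attempt and no reset: what is moved stays moved. The work goes in short steps, each a Python script; the robot and the scene stay as the last script left them, time stands still between calls to the robot, and variables do not carry over. Pictures are saved under pics/ and viewed, and the job is handed in when it is done.

```bash
ls; mkdir -p pics; python3 - <<'E'
from cell import robot, grip, kin, viewer
import cv2
s=robot.observe();print(s['t'],s['tcp_pos'],s['tcp_rot'],s['contact_force'],s['grip_width'])
for c in ["scene","side","wrist"]:
    i=viewer.camera_info(c);im=viewer.read_camera(c)
    cv2.imwrite(f"pics/{c}0.png",im[:,:,::-1]);print(c,i)
E
```

```text
pics
0.0 [205.47832182 616.07481357 213.64932342] [ 0.25124881  1.55616143 -0.25394139] [0.52134358 0.28436722 0.89581018] 0.9999357655960512
scene {'camera_matrix': array([[489.36484299,   0.        , 279.39057332],
       [  0.        , 489.36484299, 210.2587529 ],
       [  0.        ,   0.        ,   1.        ]]), 'R': array([[-0.669952  , -0.74215069, -0.01940781],
       [-0.40852831,  0.39036136, -0.82505916],
       [ 0.61989429, -0.5448214 , -0.56471295]]), 't': array([386.56352243, 282.70559941, 999.89440416])}
side {'camera_matrix': array([[444.7012931 ,   0.        , 282.48016708],
       [  0.        , 444.7012931 , 215.53488773],
       [  0.        ,   0.        ,   1.        ]]), 'R': array([[ 0.99923329, -0.03163376, -0.02306817],
       [-0.03601074, -0.51137612, -0.85860217],
       [ 0.0153643 ,  0.85877458, -0.5121232 ]]), 't': array([-552.65984893,   75.05582802, 1205.35380407])}
wrist {'camera_matrix': array([[299.18439858,   0.        , 280.33903841],
       [  0.        , 299.18439858, 203.68686793],
       [  0.        ,   0.        ,   1.        ]]), 'R': array([[ 3.15738269e-01,  9.48846000e-01, -7.83727001e-04],
       [ 9.10375971e-01, -3.02703954e-01,  2.82109746e-01],
       [ 2.67441467e-01, -8.97863289e-02, -9.59381820e-01]]), 't': array([-650.1678745 ,  -32.43155579,  391.03561485])}
```

View pics/scene0.png

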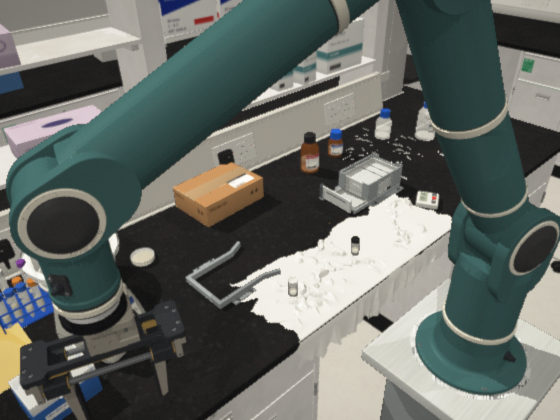

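View pics/side0.png

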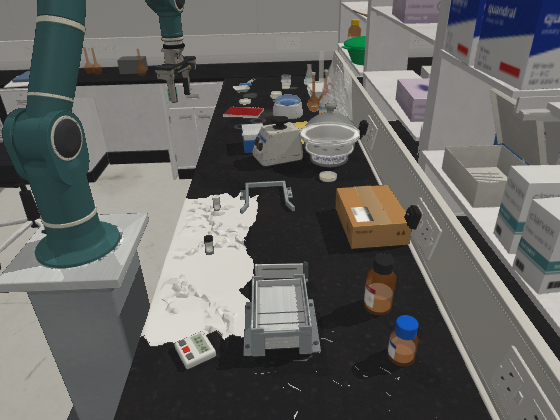

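View pics/wrist0.png

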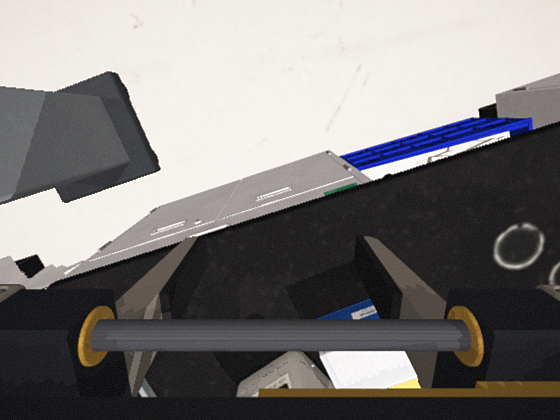

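```bash
cat > h.py <<'E'
from cell import robot, grip, kin, viewer
import cv2, numpy as np
from scipy.spatial.transform import Rotation as Ro
def pin(n,c,k=3):
    i=viewer.camera_info(c); out=[]
    for d in viewer.pinpoint(n,c)[:k]:
        out.append((round(d['confidence'],2),np.round(i['R'].T@(np.array(d['at'])-i['t']),1)))
    return out
def pic(c,fn):
    im=viewer.read_camera(c);cv2.imwrite(f"pics/{fn}.png",im[:,:,::-1]);return im
def proj(c,P):
    i=viewer.camera_info(c);q=i['camera_matrix']@(i['R']@np.asarray(P,float)+i['t']);return q[:2]/q[2]
def bp(c,uv,z=0):
    i=viewer.camera_info(c);d=i['R'].T@np.linalg.solve(i['camera_matrix'],[uv[0],uv[1],1.]);o=-i['R'].T@i['t']
    return o+d*(z-o[2])/d[2]
E
python3 - <<'E'
from h import *
for c in ["scene","side","wrist"]:
    for n in ["magazine","outlet","gate_hinge","gate_end","tray_1","nest","vial_1","petri_dish"]:
        print(c,n,pin(n,c,4))
print(robot.observe()['t'])
E
```

```text
scene magazine [(0.73, array([ 5.35e+02, -3.38e+02, -5.00e-01])), (0.59, array([ 533. , -281.6,   -1.9]))]
scene outlet [(0.59, array([ 534. , -264.5,   18.7]))]
scene gate_hinge [(0.75, array([ 601.6, -188.5,   25.7])), (0.72, array([715.9, 344.9,  -1.8]))]
scene gate_end [(0.62, array([ 488.8, -187.2,   27.4])), (0.18, array([ 533.5, -337.5,   34. ]))]
scene tray_1 [(0.64, array([ 537.9, -332.8,   49.5])), (0.53, array([ 536.9, -283.3,   -2.7])), (0.5, array([ 532.9, -339.5,   16.6])), (0.47, array([ 535.7, -338.6,   33. ]))]
scene nest [(0.86, array([508.8, 224.3,   1.7]))]
scene vial_1 [(0.64, array([363. , 152.5,   2.4])), (0.5, array([359.4, -66.7,  -1.3]))]
scene petri_dish [(0.94, array([7.168e+02, 3.445e+02, 4.000e-01]))]
side magazine [(0.61, array([ 540.5, -339.7,   -3.3]))]
side outlet []
side gate_hinge [(0.62, array([ 599.8, -194.3,   25.8]))]
side gate_end [(0.68, array([ 483.6, -187.4,   33.5]))]
side tray_1 [(0.57, array([ 537. , -335.9,   48. ]))]
side nest [(0.59, array([506.1, 224.5,   3. ]))]
side vial_1 [(0.68, array([360.3, -63.1,   2.6])), (0.64, array([358.2, 159.1,  -2.6])), (0.45, array([ 541.7, -341. ,   -1.3]))]
side petri_dish [(0.18, array([ 489.9, -186.4,   32.8]))]
wrist magazine []
wrist outlet []
wrist gate_hinge []
wrist gate_end []
wrist tray_1 []
wrist nest []
wrist vial_1 []
wrist petri_dish []
1.35
```

The side view shows the magazine with the gate shut at about (280,270), and the nest at (268,195) opening towards the magazine. The vials are at (209,243) and (216,202), and the petri dish is at (328,176). Next I'll check the yaw of the magazine and nest by overlaying their models on the pictures.

```bash
cat >> h.py <<'E'
def overlay(c,im,segs,fn,crop,sc):
    x0,y0,x1,y1=crop
    b=cv2.resize(im[y0:y1,x0:x1,::-1],None,fx=sc,fy=sc,interpolation=cv2.INTER_CUBIC)
    for a,e,col in segs:
        p=(proj(c,a)-[x0,y0])*sc;q=(proj(c,e)-[x0,y0])*sc
        cv2.line(b,tuple(int(v) for v in p),tuple(int(v) for v in q),col,1)
    cv2.imwrite(f"pics/{fn}.png",b)
def T(o,yaw):
    R=Ro.from_rotvec([0,0,yaw]).as_matrix();o=np.array(o,float)
    return lambda p:R@np.array(p,float)+o
def poly(f,pts,col):
    return [(f(a),f(b),col) for a,b in zip(pts[:-1],pts[1:])]
def nestsegs(o,yaw):
    f=T(o,yaw);return poly(f,[(-72.5,-94,16),(-56,-53,16),(-56,75,16),(56,75,16),(56,-53,16),(72.5,-94,16)],(0,0,255))
def box(f,cx,cy,w,l,z,col):
    return poly(f,[(cx-w/2,cy-l/2,z),(cx+w/2,cy-l/2,z),(cx+w/2,cy+l/2,z),(cx-w/2,cy+l/2,z),(cx-w/2,cy-l/2,z)],col)
def magsegs(o,yaw,t1=53):
    f=T(o,yaw)
    return box(f,0,0,100,150,64,(0,255,0))+box(f,0,t1,100,150,16,(255,0,0))+poly(f,[(-52.5,77,12),(-52.5,140,12)],(0,0,255))+poly(f,[(52.5,77,12),(52.5,140,12)],(0,0,255))
E
python3 - <<'E'
from h import *
s=nestsegs([507.5,224.4,0],0.0)+magsegs([537,-338.5,0],0.0)
im=cv2.imread('pics/side0.png')[:,:,::-1]
overlay('side',im,s,'ov_side_m',(225,170,335,365),3)
overlay('side',im,s,'ov_side_n',(225,170,315,220),8)
im=cv2.imread('pics/scene0.png')[:,:,::-1]
overlay('scene',im,s,'ov_sc_m',(310,150,420,220),7)
overlay('scene',im,s,'ov_sc_n',(175,230,295,315),6)
E
```

```text
(no output)
```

View pics/ov_side_m.png

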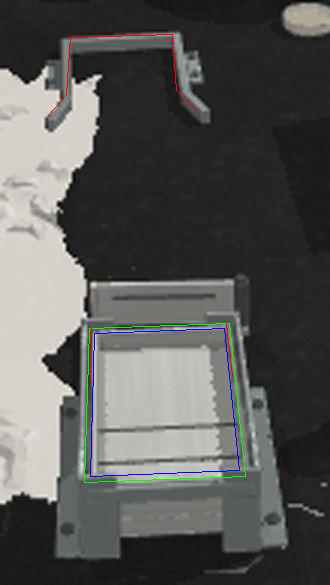

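View pics/ov_side_n.png

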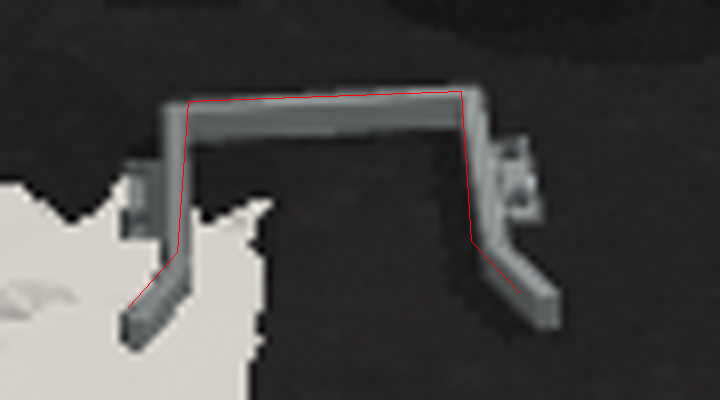

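View pics/ov_sc_m.png

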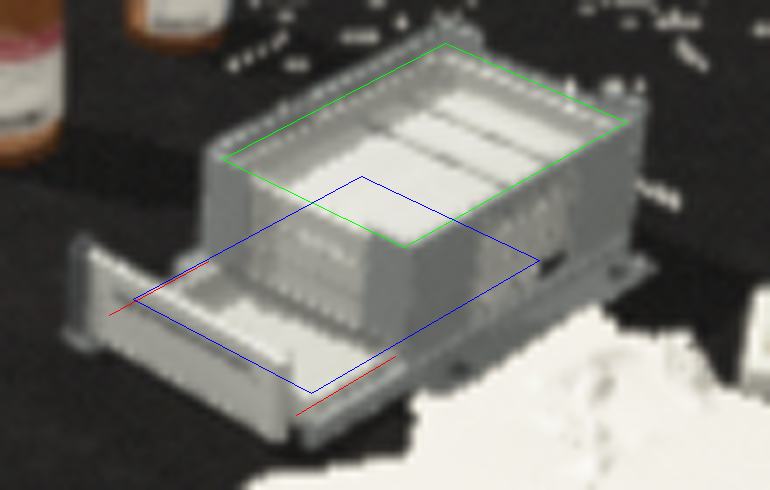

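View pics/ov_sc_n.png

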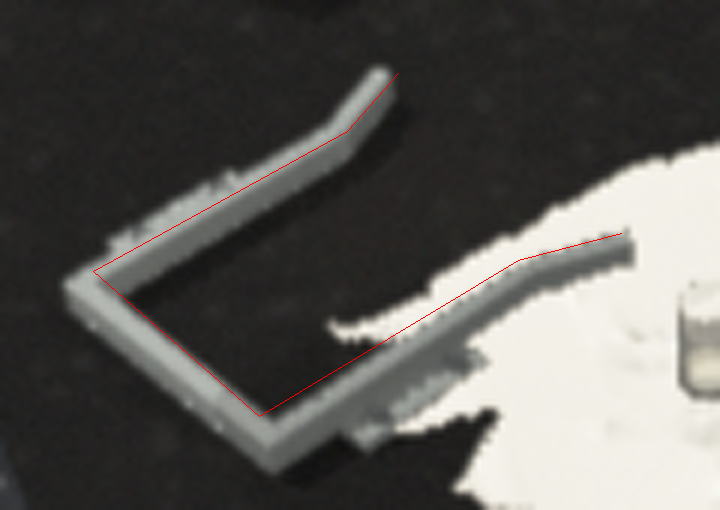

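```bash
python3 - <<'E'
from h import *
from scipy.optimize import least_squares
obs=[('side',(190,104),(-56,75)),('side',(461,94),(56,75)),('side',(487,243),(56,-53)),('side',(189,256),(-56,-53))]
ob=[(c,np.array(u)/8+[225,170],p) for c,u,p in obs]
ob+=[('scene',np.array(u)/6+[175,230],p) for u,p in [((267,421),(-56,75)),((106,279),(56,75)),((340,130),(56,-53)),((524,263),(-56,-53)),]]
def r(v):
    f=T([v[0],v[1],0],v[2]);return np.concatenate([proj(c,f((*p,16)))-u for c,u,p in ob])
s=least_squares(r,[508,224,0],loss='soft_l1');print(s.x,s.fun.round(1))
S=nestsegs([s.x[0],s.x[1],0],s.x[2])
im=cv2.imread('pics/side0.png')[:,:,::-1];overlay('side',im,S,'ov2_side_n',(225,170,315,220),8)
im=cv2.imread('pics/scene0.png')[:,:,::-1];overlay('scene',im,S,'ov2_sc_n',(175,230,295,315),6)
a=cv2.imread('pics/ov2_side_n.png');b=cv2.imread('pics/ov2_sc_n.png');b=cv2.resize(b,None,fx=.6,fy=.6);a=cv2.resize(a,None,fx=.6,fy=.6)
w=np.zeros((max(len(a),len(b)),a.shape[1]+b.shape[1],3),np.uint8);w=np.zeros((600,600,3),np.uint8);w[:len(a),:a.shape[1]]=a;w[len(a):len(a)+len(b),:b.shape[1]]=b;cv2.imwrite('pics/ov2.png',w)
R0=Ro.from_rotvec(robot.observe()['tcp_rot']).as_matrix();print(R0.round(2))
for sg in (1,-1):
  R=np.array([[0,0,-1],[sg,0,0],[0,-sg,0]]).T
  rv=Ro.from_matrix(R).as_rotvec();print(sg,rv)
  for P in [(495,-223,120),(495,-223,22),(590,-150,22),(536,-224,6),(508,285,6)]:
    q=kin.ik(list(P),list(rv));print(P,None if q is None else np.round(q,2))
E
```

```text
[5.08320772e+02 2.23373303e+02 3.21837219e-02] [-0.7  0.1 -0.5 -0.4 -1.1 -0.3 -0.6 -0.1  0.2 -1.  -1.9 -0.8  0.4 -0.
 -0.8 -1.5]
[[ 0.    0.32  0.95]
 [ 0.    0.95 -0.32]
 [-1.    0.    0.  ]]
1 [ 1.20919958  1.20919958 -1.20919958]
(495, -223, 120) [-0.31  0.54  0.88  1.99 -0.54  0.87  0.86]
(495, -223, 22) [-0.2   0.69  0.74  2.02 -0.72  0.71  0.99]
(590, -150, 22) [-0.21  0.71  0.55  1.85 -0.53  0.73  0.64]
(536, -224, 6) [-0.21  0.77  0.74  1.93 -0.76  0.74  0.98]
(508, 285, 6) [-0.79  0.65  0.29  1.91 -0.31  0.62 -0.31]
-1 [-1.20919958  1.20919958  1.20919958]
(495, -223, 120) [-0.55  0.85  1.34  2.   -0.95  1.13 -1.92]
(495, -223, 22) [-0.52  1.13  1.33  2.04 -1.25  1.18 -1.74]
(590, -150, 22) [-0.63  1.19  1.33  1.88 -1.26  1.24 -1.99]
(536, -224, 6) [-0.42  0.99  1.11  1.94 -1.1   0.99 -1.9 ]
(508, 285, 6) [-0.36  0.66 -0.28  1.88  0.29  0.64  2.33]
```

View pics/ov2.png

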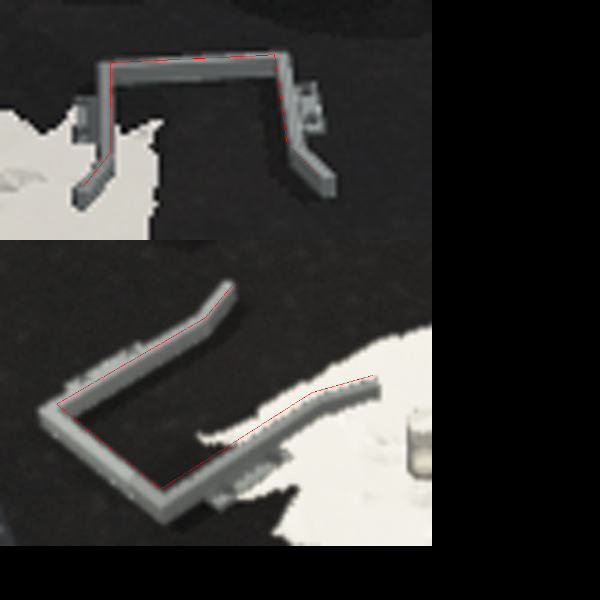

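```bash
cat >> h.py <<'E'
RV=Ro.from_matrix(np.array([[0,0,-1],[1,0,0],[0,-1,0]]).T).as_rotvec()
def st(tag=''):
    s=robot.observe();print(tag,'t',round(s['t'],2),np.round(s['tcp_pos'],1),'F',np.round(s['contact_force'],1),'g',round(s['grip_width'],3));return s
E
python3 - <<'E'
from h import *
st(); grip(0.0,20)
robot.movep([480,250,230],list(RV));st()
robot.movep([490,-100,200],list(RV));st()
robot.movep([500,-224,110],list(RV));st()
pic('side','side1');pic('wrist','wrist1')
E
```

```text
t 1.35 [205.6 616.6 214.6] F [-0.2 -0.1  0.2] g 0.998
 t 4.38 [479.3 251.8 229.8] F [-0.7  0.1 -0.9] g 0.002
 t 5.7 [490.5 -98.6 200. ] F [ 1.   0.4 -0.3] g 0.006
 t 6.36 [ 500.7 -222.5  110.1] F [-0.2  1.3 -0.2] g 0.006
```

View pics/side1.png

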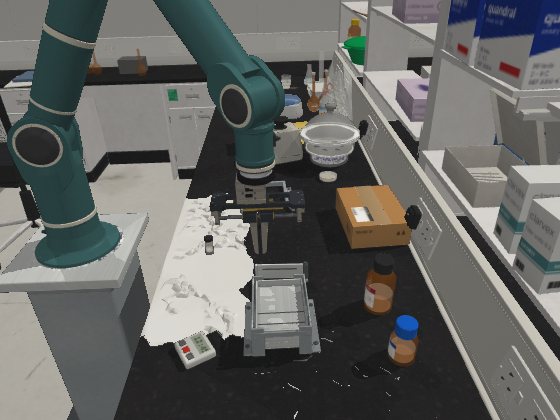

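View pics/wrist1.png

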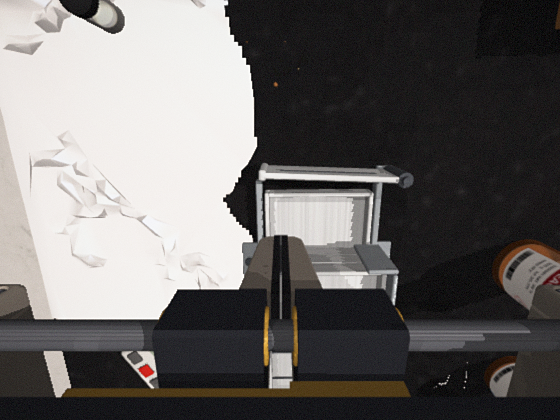

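The wrist picture shows the gate from (262,172) to (405,180) with the open front of tray 1 at (318,215). The fingertips are at (281,240), between the gate and the stack. I'll take one more fix here, then open the gate.

```bash
python3 - <<'E'
from h import *
for n in ["tray_1","gate_hinge","gate_end","outlet"]: print(n,pin(n,"wrist",4))
im=viewer.read_camera('wrist')
for uv,z in [((266,192),16),((372,192),16),((264,171),48),((402,178),48)]: print(bp('wrist',uv,z).round(1))
st()
robot.servo_line([502,-224,24],feed=120);s=st('down')
H=np.array([600.5,-191.]);
def P(th,r,d):
    u=np.array([-np.cos(th),np.sin(th)]);n=np.array([np.sin(th),np.cos(th)]);p=H+r*u-d*n;return [p[0],p[1],24]
for th in np.linspace(0.0,1.8,10):
    p=P(th,95-10*th/1.8,14);robot.servo_line(p,feed=130);st('th%.2f'%th)
pic('wrist','wrist2')
robot.servo_line(p[:2]+[110],feed=200);pic('side','side2')
H1=pin('gate_hinge','side');E1=pin('gate_end','side');print(H1,E1);st()
E
```

```text
tray_1 [(0.86, array([ 537. , -286.6,    2.2]))]
gate_hinge [(0.76, array([ 600.8, -190.1,   27.3]))]
gate_end [(0.56, array([ 485.4, -190.1,   30.6]))]
outlet []
[ 488.2 -209.1   16. ]
[ 584.9 -208.9   16. ]
[ 488.4 -184.1   48. ]
[ 597.5 -189.4   48. ]
 t 6.71 [ 500.7 -222.9  110.7] F [ 0.6 -0.4  0.7] g 0.003
down t 7.58 [ 502.3 -224.4   24.4] F [-0.2  1.3 -0. ] g 0.006
th0.00 t 7.88 [ 506.2 -204.3   24.6] F [-0.6  0.3 -0.4] g 0.001
th0.20 t 8.17 [ 505.8 -185.8   24.2] F [ 0.1 -1.  -0.6] g 0.005
th0.40 t 8.46 [ 509.7 -167.7   24. ] F [-0.5  0.3  0.5] g 0.003
th0.60 t 8.75 [ 517.  -150.7   23.9] F [-0.6 -0.3  0.1] g 0.005
th0.80 t 9.04 [ 527.4 -135.8   23.9] F [-0.8 -0.5 -0.9] g 0.001
th1.00 t 9.33 [ 540.4 -123.2   23.9] F [-0.7  0.4  0. ] g 0.002
th1.20 t 9.62 [ 555.5 -113.7   23.9] F [-0.6  0.8 -0.5] g 0.004
th1.40 t 9.9 [ 571.7 -107.5   23.9] F [-0.5 -0.3  0.3] g 0.007
th1.60 t 10.18 [ 588.7 -104.7   23.9] F [ 0.3 -0.5  0.2] g 0.005
th1.80 t 10.47 [ 605.8 -105.2   23.9] F [ 0.4  0.8 -0.2] g 0.004
[(0.72, array([ 597.7, -190.1,   24. ]))] [(0.51, array([634.9, -79.9,  31.8]))]
 t 11.25 [ 605.  -104.7  108.3] F [-0.1  0.5 -0.3] g 0.007
```

View pics/side2.png

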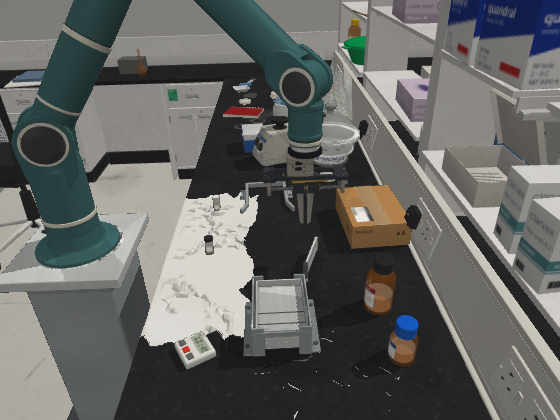

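The gate end is now at about (635,-80), so the gate is open about 1.9 rad. The side view shows it at (312,255), clear of the runway. Next I'll let the fingertips down inside the front of tray 1.

```bash
python3 - <<'E'
from h import *
grip(0.48,20);st()
robot.servo_line([536.5,-200,105],feed=200)
im=pic('wrist','wrist3');print(pin('tray_1','wrist'),pin('gate_end','wrist'))
robot.servo_line([536.5,-232,60],feed=150)
pic('wrist','wrist4');st()
E
```

```text
t 12.03 [ 606.2 -105.   110. ] F [ 0.6  0.4 -0.2] g 0.481
[(0.93, array([ 537.7, -336.1,   52.5])), (0.88, array([ 539.6, -286.2,    1.1]))] [(0.74, array([632. , -83.8,  27.5]))]
 t 13.48 [ 537.  -231.5   60.3] F [-0.4 -0.4  0.3] g 0.48
```

View pics/wrist4.png

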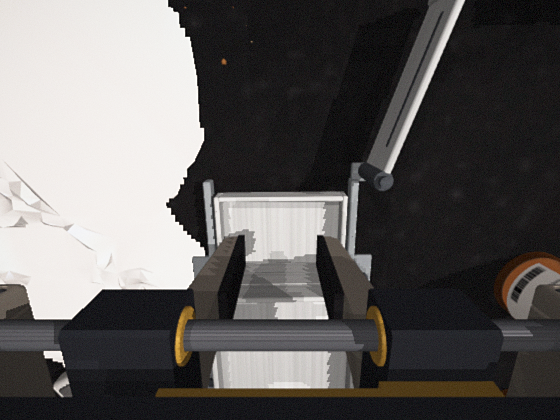

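```bash
python3 - <<'E'
from h import *
for uv in [(218,236),(244,236),(318,236),(341,236)]: print(bp('wrist',uv,60).round(1))
for uv in [(215,195),(347,195)]: print(bp('wrist',uv,16).round(1))
b=cv2.imread('pics/wrist4.png')[170:310,180:380];cv2.imwrite('pics/wrist4c.png',cv2.resize(b,None,fx=4,fy=4,interpolation=cv2.INTER_CUBIC))
E
```

```text
[ 499.2 -221.8   60. ]
[ 515.2 -221.8   60. ]
[ 560.5 -221.8   60. ]
[ 574.6 -221.7   60. ]
[ 489.1 -207.4   16. ]
[ 586.8 -207.3   16. ]
```

View pics/wrist4c.png

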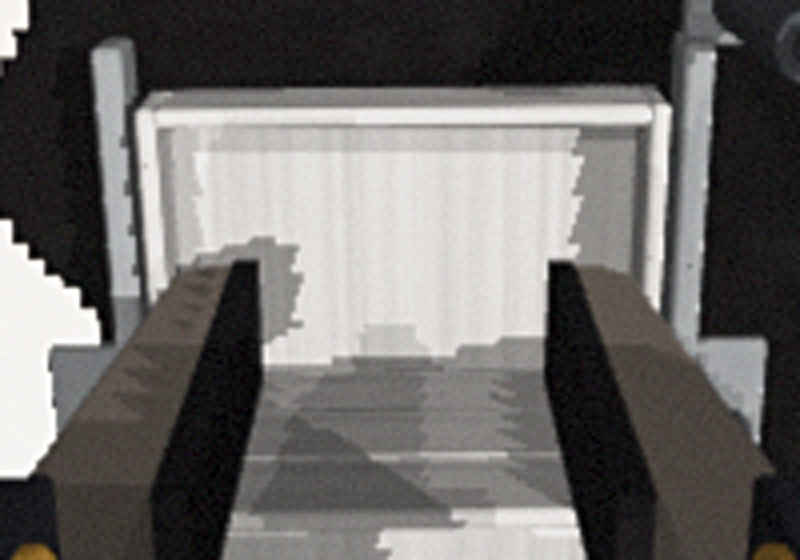

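```bash
python3 - <<'E'
from h import *
grip(0.58,20);
robot.servo_line([537.5,-233,24],feed=120);st()
robot.servo_line([537.5,-233,6],feed=50);st('down')
for y in np.arange(-229,-205,4): robot.servo_line([537.5,y,6],feed=30);st('tow')
pic('wrist','wrist5');print(pin('tray_1','wrist'))
E
```

```text
t 14.28 [ 537.1 -233.1   23.6] F [ 0.5 -1.   0.7] g 0.578
down t 14.78 [ 537.3 -233.1    5.8] F [ 0.3 -0.5 -0.9] g 0.581
tow t 15.07 [ 537.7 -228.6    6.2] F [ 0.3  1.4 -0.5] g 0.579
tow t 15.35 [ 537.6 -224.7    6. ] F [-1.  -1.5 -0.5] g 0.582
tow t 15.63 [ 537.8 -221.5    6.2] F [ 0.1 -1.5 -0.4] g 0.579
tow t 15.92 [ 537.7 -217.7    6.2] F [ 0.7 -3.9  1.9] g 0.576
tow t 16.2 [ 537.5 -213.1    6.2] F [ 0.4 -5.2  0.9] g 0.581
tow t 16.48 [ 537.5 -209.     6.1] F [ 0.1 -4.6  3.1] g 0.578
[(0.93, array([ 535.3, -271.2,    2.2]))]
```

View pics/wrist5.png

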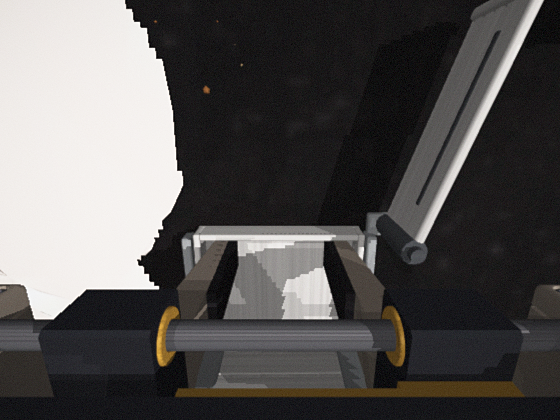

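The tray is following at about 5 N, with both fingertips against its front wall at (280,235). I'll draw it clear of the rails.

```bash
python3 - <<'E'
from h import *
for y in np.arange(-189,-41,20): robot.servo_line([537.5,y,6],feed=50);st('tow')
pic('wrist','wrist6');pic('side','side6');print(pin('tray_1','wrist'),pin('tray_1','side',5))
E
```

```text
tow t 17.13 [ 537.8 -189.1    6.1] F [-0.6 -3.9  3.1] g 0.58
tow t 17.68 [ 537.7 -169.8    6.2] F [-0.4 -6.   2.8] g 0.581
tow t 18.23 [ 537.3 -147.7    5.7] F [ 0.5 -0.9 -0.1] g 0.58
tow t 18.78 [ 537.4 -128.     5.9] F [ 1.  -0.4  0.8] g 0.58
tow t 19.33 [ 537.4 -108.3    6. ] F [0.  0.7 0.2] g 0.576
tow t 19.88 [537.4 -88.4   5.9] F [-0.5  0.2 -0.3] g 0.58
tow t 20.43 [537.4 -68.3   5.9] F [-0.1 -0.7 -0.4] g 0.58
tow t 20.98 [537.4 -48.4   5.9] F [0.3 0.7 0.5] g 0.577
[(0.78, array([ 534.7, -112.3,    0.6]))] [(0.96, array([ 536.1, -331.7,   33.8])), (0.77, array([ 538.6, -107.1,   -1.3]))]
```

View pics/side6.png

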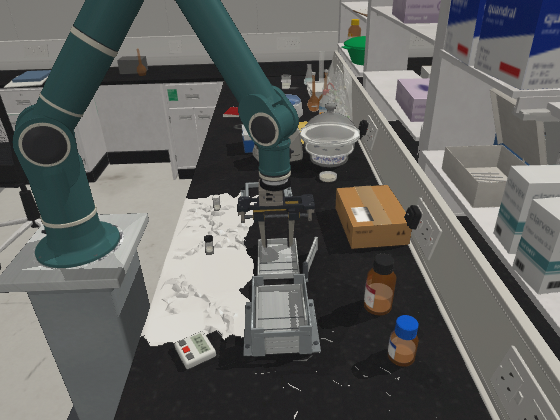

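View pics/wrist6.png

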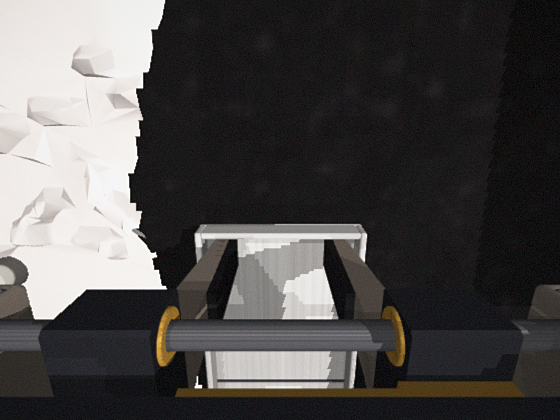

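Tray 1 is clear of the rails at about (537,-110), and the other three trays sit low in the magazine. Next I'll steer it onto the nest's axis.

```bash
cat >> h.py <<'E'
RN=(Ro.from_rotvec([0,0,0.032])*Ro.from_rotvec(RV)).as_rotvec()
def nx(Y): return 508.4-0.032*(Y-223.5)
E
python3 - <<'E'
from h import *
robot.servo_line([525,20,6],feed=60,rotation=list(RN));st()
robot.servo_line([nx(80),80,6],feed=60);st()
robot.servo_line([nx(105),105,6],feed=50);st()
pic('wrist','wrist7');pic('side','side7');print(pin('tray_1','wrist'),pin('nest','wrist'),pin('tray_1','side',5),pin('nest','side'))
E
```

```text
t 22.5 [524.9  19.9   5.9] F [-0.1 -0.   0. ] g 0.58
 t 23.67 [513.   79.8   6. ] F [ 0.3  0.3 -0.6] g 0.579
 t 24.32 [512.  105.4   5.9] F [-0.4  0.6 -0.5] g 0.58
[(0.89, array([511.4,  40.9,   2.3]))] [] [(0.79, array([517.8,  47.7,  -4.7])), (0.59, array([ 537.7, -332.2,   33. ])), (0.26, array([ 599.5, -193.2,   25.6]))] [(0.85, array([507. , 224.2,   1.7]))]
```

View pics/wrist7.png

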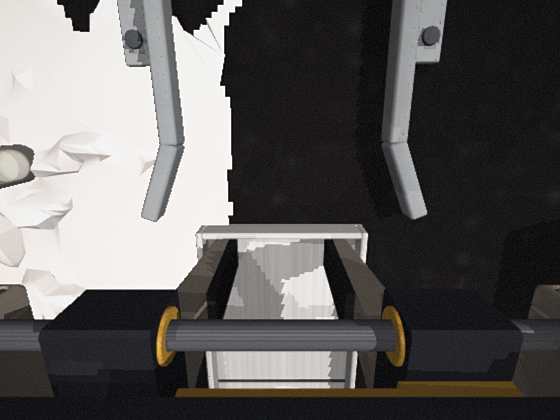

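The nest walls lie symmetrically about column 282, and the tray is also centred at 282, so it is on the axis. I'll push it in.

```bash
python3 - <<'E'
from h import *
for Y in (150,200,250,272): robot.servo_line([nx(Y),Y,6],feed=50);st()
Y=272
while Y<300:
    Y+=1.5;robot.servo_line([nx(Y),Y,6],feed=20);F=np.mean([robot.observe()['contact_force'][1] for _ in range(3)]);print(Y,round(F,1),robot.observe()['tcp_pos'][1].round(1))
    if F<-7: break
st()
pic('wrist','wrist8');print(pin('tray_1','wrist'))
E
```

```text
t 25.67 [510.5 150.1   5.9] F [-0.2  0.1 -0.4] g 0.583
 t 26.82 [509.1 199.9   6. ] F [-0.1  0.  -0.4] g 0.58
 t 27.97 [507.4 250.1   5.9] F [ 0.   0.4 -1.2] g 0.584
 t 28.56 [506.7 272.4   6. ] F [ 0.2  0.3 -0.9] g 0.578
273.5 0.7 273.5
275.0 -0.3 275.0
276.5 0.0 276.5
278.0 -1.3 278.1
279.5 -1.5 279.7
281.0 -0.4 281.2
282.5 0.8 282.7
284.0 -2.5 283.8
285.5 -5.7 284.0
287.0 -8.6 284.1
 t 31.06 [506.5 284.1   5.9] F [ 0.3 -8.6  3.6] g 0.581
[(0.78, array([506.9, 222.3,  -1.5]))]
```

View pics/wrist8.png

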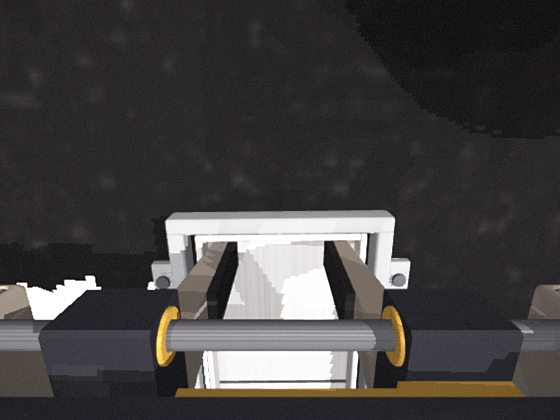

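It met the stop firmly: the force climbed to 8.6 N with the TCP held at y = 284.1, and the tray's front wall lies along the back stop at row 238. Now I'll back off, rise and check.

```bash
python3 - <<'E'
from h import *
robot.servo_line([506.7,274,6.5],feed=30);st()
robot.servo_line([506.7,274,40],feed=60)
robot.servo_line([508,225,230],feed=150);st()
robot.servo_line([508,190,300],feed=150)
pic('wrist','wrist9');print(pin('tray_1','wrist'),pin('nest','wrist'))
im=cv2.imread('pics/wrist9.png')[:,:,::-1]
pic('side','side9')
print(pin('tray_1','side',5));st()
E
```

```text
t 31.74 [506.7 274.4   6.6] F [-0.4  1.6 -0.1] g 0.582
 t 33.91 [507.4 225.1 229.1] F [ 0.5  0.1 -1.2] g 0.579
[(0.87, array([508.6, 220.5,   3.2]))] []
[(0.72, array([ 538. , -336.1,   32.7])), (0.66, array([508. , 225.2,  -2.1]))]
 t 34.83 [507.6 190.3 299.2] F [ 0.2 -0.3 -0.2] g 0.578
```

View pics/wrist9.png

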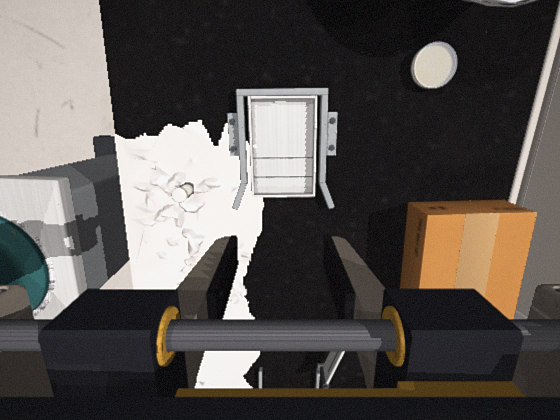

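View pics/side9.png

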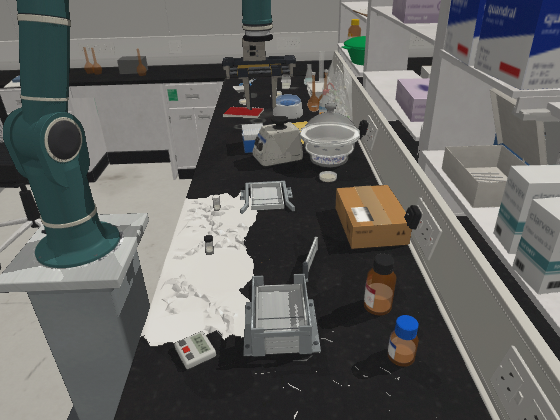

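```bash
python3 - <<'E'
from h import *
b=cv2.imread('pics/wrist9.png')[80:215,220:345];a=cv2.resize(b,None,fx=3,fy=3,interpolation=cv2.INTER_CUBIC)
f=T([537,-338,0],0)
im=cv2.imread('pics/side9.png')[:,:,::-1]
S=box(f,0,0,100,150,48,(0,255,0))+box(T([508.4,223.5,0],.032),0,0,100,150,16,(255,0,0))
overlay('side',im,S,'c9',(235,170,330,365),3)
c=cv2.imread('pics/c9.png');w=np.zeros((600,700,3),np.uint8);w[:a.shape[0],:a.shape[1]]=a;w[:c.shape[0],390:390+c.shape[1]]=c[:600];cv2.imwrite('pics/chk9.png',w)
E
```

```text
(no output)
```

View pics/chk9.png

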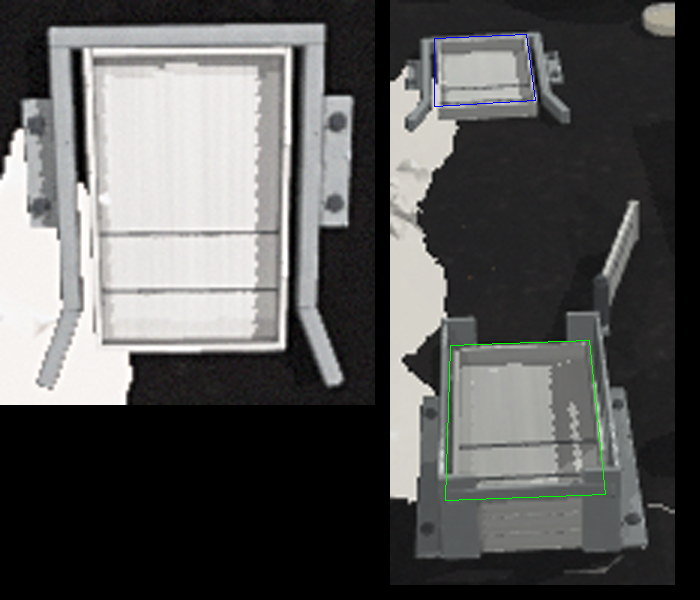

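The tray front lies against the back stop with nearly equal side gaps. One closer look at the stack before I hand in.

```bash
python3 - <<'E'
from h import *
robot.movep([500,0,280],list(RV))
robot.movep([537,-300,250],list(RV));st()
robot.hold(0.3)
pic('wrist','wrist10');pic('scene','scene10')
print(pin('tray_2','wrist',5),pin('tray_2','scene',5),pin('vial_1','scene'),pin('petri_dish','scene'))
b=cv2.imread('pics/scene10.png')[150:220,310:420];cv2.imwrite('pics/scene10c.png',cv2.resize(b,None,fx=6,fy=6,interpolation=cv2.INTER_CUBIC))
st()
E
```

```text
t 36.78 [ 538.2 -297.9  249.7] F [1.1 0.  0. ] g 0.582
[(0.89, array([ 538.8, -335.3,   34. ]))] [(0.73, array([ 534.9, -335.5,   -2.5])), (0.63, array([ 538. , -331.4,   35.6])), (0.6, array([508.4, 225.4,  -5.7])), (0.53, array([ 534.7, -337.7,   17.8]))] [(0.63, array([361.4, -65.4,  -0.4])), (0.51, array([360.9, 153.8,   1.2]))] [(0.73, array([718.7, 346.4,  -0.8]))]
 t 37.38 [ 537. -300.  250.] F [ 0.4 -0.3  0.4] g 0.579
```

View pics/wrist10.png

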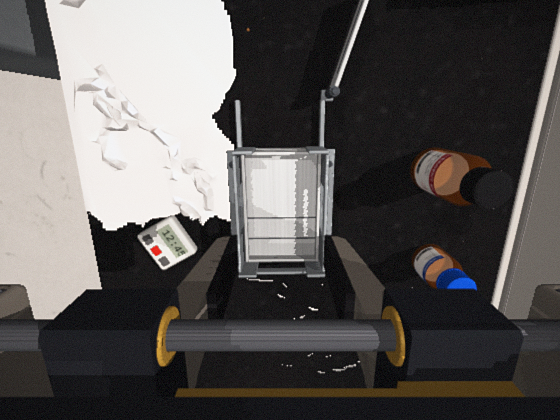

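View pics/scene10.png

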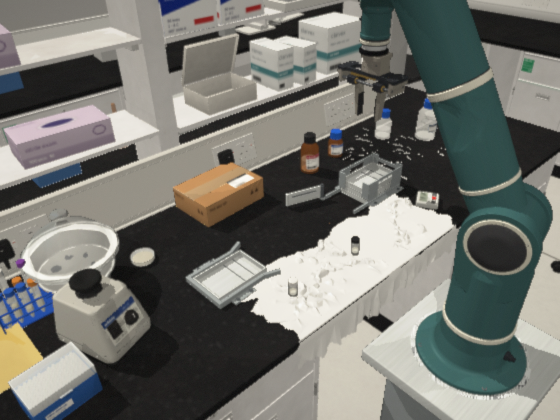

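View pics/scene10c.png

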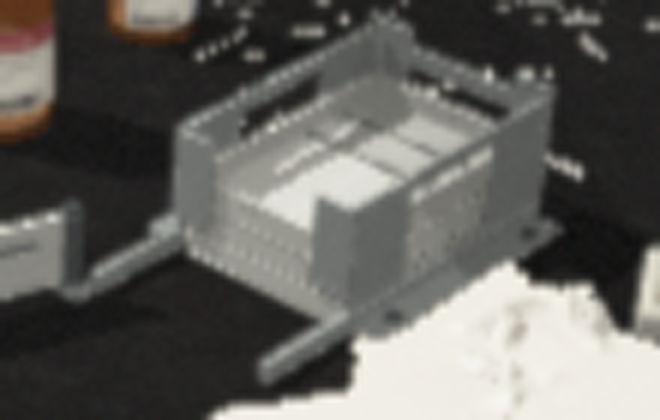

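The three trays are level and down in the magazine (origins at about z = -2, 18 and 35). The bystanders are where they were, and the arm is clear of everything.

```bash
python3 - <<'E'
from h import *
robot.hold(0.3);robot.job_done();st()
E
```

```text
the job is handed in; nothing more can be done
the job is handed in; nothing more can be done
```

I opened the gate to about 1.9 rad with the trays still in place. I then towed tray 1 by its front wall with the fingertips, at about 5 N while the stack was on it, along the worktop into the nest. It was pressed against the back stop until the force reached 8.6 N, and I handed in at about 38 s of the 61 s allowed.

- **Tray 1:** it lies flat in the nest at about (508, 222–225) mm, where I fitted the nest at (508.4, 223.5). The overhead picture shows it against the stop and nearly centred. One wrist-camera reading of its y, 220.5, is 3 mm lower than the rest, but that is within the network's 4 mm error.
- **Trays 2–4:** they look level in the magazine, at heights of about -2, 18 and 35 mm. The side view left a small mismatch of about 3 pixels on the top tray's front rim; the scene and wrist pictures showed nothing wrong there.
- **Bystanders:** the vials and the petri dish are within 2 mm of their starting readings.
- **Arm:** it was clear of everything at hand-in. No verdict was reported.

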